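# Fit the spacer ring to the coffee tamper and show it to the phone camera

### The job

The coffee tamper is to be photographed with its depth spacer on: slide the taller of the two metal rings over the tamper's upright wooden handle while the tamper stands on the worktop, so that it lies flat on the steel base, and let go of it. Then pick the tamper up by its handle and hold it still in the air in front of the phone: the middle of its underside level with the lens and 13 cm straight out from it, the handle leaning 40 degrees from upright directly back from the phone so that the underside is turned towards the lens. Finish while still holding it there; do not touch the phone or its stand, and leave the shorter ring and the other things where they are.

Things in the scene. Friction and masses are not known exactly. Their poses are not given: they have to be found in the camera images.
- tamper: coffee tamper standing upright on the worktop, 82 mm tall: round steel base 62 mm across and 12 mm thick, and on it a straight dark wooden handle 27 mm across from 12 to 73 mm up, its top rounded in to 16 mm across at 82 mm. About 0.25 kg. Origin: centre of its underside; z points up along the handle. It is round, so its yaw means nothing.
- tamper_seat (a point): point on the tamper's axis 24 mm above its underside: where the centre of the tall ring is when it lies flat on the base
- tall_ring: the spacer ring to fit: plain aluminium ring lying flat, 56 mm outside, 32 mm bore, 24 mm tall (the taller of two), about 0.07 kg. Origin: centre of its underside, z up. It may lie nearer to or farther from the tamper than the shorter ring.
- tall_ring_center (a point): middle of the tall ring, on its axis, 12 mm above its underside
- short_ring: the other aluminium ring, same 56 mm outside and 32 mm bore but only 10 mm tall; stays where it lies. Origin: centre of its underside.
- phone_stand: phone standing upright (portrait) on a weighted stand, fixed to the worktop: foot 100 mm across, grey phone 74 mm wide, 9 mm thick, from 75 to 225 mm above the worktop, its rear side with the round camera facing the robot. Origin: on the worktop below the phone; its -x axis points the way the lens looks, level; z up.
- lens (a point): centre of the camera lens (middle of the round 42 mm camera disc on the phone's rear), 180 mm above the worktop
- photo_point (a point): where the centre of the tamper's underside shall be in the end: 130 mm straight in front of the lens, level with it, 180 mm above the worktop. Its z axis is the direction that the handle shall point: upward and leaning 40 degrees from vertical, directly away from the phone; its y axis is level and parallel to the phone's back.
- tea_cup: white mug 97 mm tall, 78 mm across plus handle, bystander. Origin: on its underside.
- sugar_pot: small white lidded pot with a blue band, 94 mm tall, 53 mm across, bystander. Origin: on its underside.
- tea_light: tea light in a metal cup, 38 mm across, 15 mm tall, bystander. Origin: on its underside.
- pen_1: pen lying on the worktop near the front edge, 145 mm long, 11 mm wide, bystander. Origin: on its underside, mid-length.

How it is judged:
On the way:
1. the tall ring lies on the tamper's base round the handle, let go, while the tamper stands upright on the worktop (distance between tall_ring_center and tamper_seat below 0.006 m and height (world z) of tamper below 0.004 m and angle between tamper's own z axis and vertical below 0.08 rad and contact force between the fingers and tall_ring below 0.3 N), for 0.3 s.
At the end, for the whole second after the job is handed in: The fingers hold the tamper still, the middle of its underside within 25 mm of the photo point (130 mm in front of the lens, level with it), its handle within 0.2 rad of leaning 40 degrees back from the phone, the tall ring still flat on its base (within 6 mm) (distance between tall_ring_center and tamper_seat below 0.006 m and distance between tamper and photo_point below 0.025 m and angle between the z axis of tamper and the z axis of photo_point, either way round below 0.2 rad and angle between tamper's own z axis and vertical below 1 rad and contact force between the fingers and tamper above 2 N and linear speed of tamper below 0.03 m/s and angular speed of tamper below 0.3 rad/s); the arm keeps its last pose, push and grip.
It fails at once if the phone or its stand is touched (over 1 N) (contact force between anything else and phone_stand above 1 N).
It fails at once if the shorter ring is pushed from its place (over 30 mm) (distance of short_ring from where it was at the start of the episode above 0.03 m).
It fails at once if the mug, lidded pot, tea light or pen is pushed from its place (over 30 mm) (distance of any of tea_cup, sugar_pot, tea_light, pen_1 from where it was at the start of the episode above 0.03 m).
It also fails if it takes over 58 s, if anything falls off the work surface, if the arm or the gripper's body presses on something with over 40 N, if the wrist force passes 120 N, or if a joint passes its speed limit or range.

### The arm

A 6-joint arm with a two-finger parallel gripper is mounted at the origin on a cart in front of the work surface, level with it; the furniture and walls round the work are solid. World frame = base frame: x ahead of the robot, y to its left, z up, the work surface at z = 0. Lengths are in m, angles in rad, forces in N, time in s.
With the tool pointing down it reaches from about 0.325 to 1 m from the base axis. Payload 5.1 kg.
Tool frame: the origin (TCP) lies on the centre line of the jaws, within the pads' length; the fingertips stand 17 mm ahead of it and the grasp point (between the pads) lies 2 mm behind it; z points along the fingers, y is the line along which they close (so a half turn about z gives the same grasp; the last joint's range is limited). The gripper opens to 85 mm and grips with 20 to 120 N. Pads are 22 mm wide; open, the fingers measure 114 mm over their backs; the gripper's body (76 mm by 85 mm) begins 54 mm behind the grasp point. The pads swing forward as they close: fully open they stand 13 mm farther back than shut.
Start: joints at [1.099, 0.124, 1.65, -0, 1.367, -0.083], TCP at [0.246, 0.601, 0.248] pointing down, gripper open.
Joint ranges: [-2.61, 2.61], [-1.02, 2.33], [0.03, 2.71], [-1.35, 4.49], [0.32, 2.68], [-2.91, 2.91]. Speed limits (rad/s): [2.57, 2.57, 3.14, 3.14, 3.14, 3.14].

### API

Orientations are given as a unit quaternion [w, x, y, z].
In Python, from station import env, cams, job, finder gives the robot as it stands.
- The arm moves only by the tool servo_tool, never from a script. Its argument "steps" is a list that holds one entry, the list of rows, each a list of 7 numbers: the turn, a rotation vector about the tool's x, y, z in units of 6 degrees (1.0 is 6 degrees), then the shift along the tool's x, y, z in units of 0.02 m (1.0 is 0.02 m), then the opening, from 0 (shut) to 1 (fully open). A call has 1 to 5 rows; each row shifts and turns the commanded pose from where the row before left it, along the tool's axes as they then stand; what a row does not reach is not made up. A row lasts 1/12 s, in which the tool goes at most 41.7 mm and 7.16 degrees, less where a joint would pass 70% of its speed; a pose out of reach is approached as far as the arm can. A call with a number of a shift or a turn outside -1 to 1 is refused whole. A call with a gripper value outside its range is refused whole. The fingers move at their own pace and stop on an object; "force" is the grip in N (left out, the last holds). Time passes only in rows, so rows that do not move let the fingers close. It gives the time, the measured TCP pose, the force, the opening and the grip force at its end, in the units of the state.
- env.state(): the state, without advancing time (a new reading comes with each control period).
- cams.read_camera(name): name is "scene" or "top" or "wrist"; returns a dict with "color" (420x560x3 uint8, red, green, blue), "fx", "fy", "cx", "cy" (pixels), "origin" and "attitude" of the camera in the world. Camera axes: x right, y down, z forward; pixel columns grow to the right and rows downward; lengths in m; the calibration is good to about 2 mm. A picture is of the moment at which its call begins. There is no depth.
- job.finish_job(): hands the job in; it is judged then, once.
Trained networks look in a picture, given as the dict that the camera call returned (one of the last four; its "shot" number tells which), for a name from the list of things; names that differ only in an ending like _2 or _b are one class to them, and where a whole thing is asked for, a point or a joint stands for the part that bears it (a point fixed in the world has none). Each returns a list of dicts, best first, with "p" (0 to 1); they miss things now and then, are a little off and sometimes report something else, mostly with a low value. They report only what shows in the picture. A call takes as long as a camera call.
- finder.spot_in(picture, name): "location" ([row, column] in pixels, amid what is visible of it).
- finder.trace(picture, name): "region" (420x560 bool, what is visible of it) and "location" ([row, column] in pixels, amid what is visible of it).
- finder.landmark_of(picture, name): "location" ([row, column] in pixels: a listed point, or the origin of a listed thing).
The state is a dict: "time_s": time; "qpos": joint angles; "qvel": joint speeds; "effort": joint torques, N m; "eef_pos": TCP position; "tool_rot": TCP orientation; "contact_force": force on the tool from outside, world axes, zero at the start; "wrist_torque": the same for the moment, N m; "width": finger opening in m; "finger_force": force on a finger pad.
Only numpy, scipy, OpenCV 4.12 (cv2) and the standard library are available. Lean on these libraries where they do the work, as an engineer would, in place of code of your own. Each camera call takes 0.05 s, during which the arm holds its last target. There are 200 camera calls.

## Working session

There is one attempt and no reset: what is moved stays moved. The work goes in short steps, Python scripts to look and compute and a tool call to move; the robot and the scene stay as the last step left them, time stands still between calls to the robot, and variables do not carry over. Pictures are saved under pics/ and viewed, at most 10 in all, crops included, and the job is handed in when it is done.

Besides the shell and the picture viewer there is one more tool, called after ">>>" by a JSON object that holds its "fn" and its "kwargs", one argument or row to a line. servo_tool: Moves the arm, as the interface text tells. Its arguments: {"type":"object","properties":{"steps":{"type":"array"},"force":{"type":"number"}},"required":["steps"]}

```bash
mkdir -p pics; ls
cat > h.py <<'E'
import numpy as np, cv2
from scipy.spatial.transform import Rotation as R
from station import env, cams, job, finder
def att(c):
    a=np.array(c["attitude"],float)
    return a if a.shape==(3,3) else R.from_quat(a,scalar_first=True).as_matrix()
def ray(c,rc):
    d=att(c)@np.array([(rc[1]-c["cx"])/c["fx"],(rc[0]-c["cy"])/c["fy"],1])
    return np.array(c["origin"],float),d/np.linalg.norm(d)
def onplane(c,rc,z):
    o,d=ray(c,rc); return o+d*(z-o[2])/d[2]
def proj(c,p):
    q=att(c).T@(np.array(p)-np.array(c["origin"])); return [c["cy"]+c["fy"]*q[1]/q[2],c["cx"]+c["fx"]*q[0]/q[2]]
def tri(rs):
    A=np.zeros((3,3));b=np.zeros(3)
    for o,d in rs:
        M=np.eye(3)-np.outer(d,d);A+=M;b+=M@o
    x=np.linalg.solve(A,b); return x,[round(float(np.linalg.norm((np.eye(3)-np.outer(d,d))@(x-o))),4) for o,d in rs]
def Rt(s): return R.from_quat(s["tool_rot"],scalar_first=True)
E
cat > a.py <<'E'
from h import *
np.set_printoptions(precision=4,suppress=True)
s=env.state();print(s["time_s"],s["eef_pos"],s["tool_rot"])
P={}
for n in ["scene","top"]:
    P[n]=cams.read_camera(n);cv2.imwrite(f"pics/{n}0.png",P[n]["color"][:,:,::-1]);print(n,P[n]["origin"],P[n]["attitude"],P[n]["fx"])
names=[("tamper",0),("tall_ring",0),("tall_ring_center",.012),("short_ring",0),("tamper_seat",.024),("phone_stand",0),("lens",.18),("photo_point",.18),("tea_cup",0),("sugar_pot",0),("tea_light",0),("pen_1",0)]
for n,z in names:
    rs=[]
    for k,c in P.items():
        for i,r in enumerate(finder.landmark_of(c,n)[:2]):
            print(n,k,round(r["p"],2),np.round(r["location"],1),onplane(c,r["location"],z))
            if i==0: rs.append(ray(c,r["location"]))
    if len(rs)==2: print("  tri",*tri(rs))
E
python3 a.py
```

```text
pics
0.0 [0.2462 0.601  0.247 ] [-0.0003  0.1932  0.9812 -0.001 ]
scene [-0.1198 -1.0791  0.9804] [-0.437   0.85   -0.256   0.1451] 523.8784831059897
top [ 0.3312 -0.078   1.4621] [-0.0615  0.7068 -0.702   0.0613] 461.84682590379754
tamper scene 0.6 [219.  211.1] [0.4641 0.1189 0.    ]
tamper top 0.67 [166.5 323.7] [ 0.6942 -0.2194  0.    ]
  tri [ 0.4873 -0.1564  0.2334] [0.1492, 0.1492]
tall_ring scene 0.71 [249.1 266.9] [ 0.5311 -0.0982 -0.    ]
tall_ring scene 0.67 [316.5 376.2] [ 0.6185 -0.4683  0.    ]
tall_ring top 0.49 [215.2 287.1] [ 0.5335 -0.101   0.    ]
  tri [ 0.5318 -0.1002  0.0014] [0.0017, 0.0017]
tall_ring_center scene 0.5 [244.2 265.3] [ 0.5313 -0.0891  0.012 ]
tall_ring_center top 0.72 [217.1 288.2] [ 0.5258 -0.1043  0.012 ]
  tri [ 0.523  -0.1036  0.0258] [0.001, 0.001]
short_ring scene 0.47 [290.8 304.2] [ 0.5203 -0.2958  0.    ]
short_ring scene 0.35 [317.9 373.1] [ 0.6087 -0.4675  0.    ]
short_ring top 0.7 [220.6 348.8] [ 0.5175 -0.2977  0.    ]
  tri [ 0.5178 -0.2977  0.0026] [0.0007, 0.0007]
tamper_seat scene 0.63 [247.8 202.1] [ 0.3633 -0.0183  0.024 ]
tam
[... 613 characters left out ...]
 0.42 [247.9 265.5] [ 0.5306 -0.0914  0.    ]
tea_cup top 0.9 [167.5 324. ] [ 0.6909 -0.2204  0.    ]
  tri [ 0.6895 -0.2199  0.007 ] [0.0004, 0.0004]
sugar_pot scene 0.59 [317.2 373.5] [ 0.6112 -0.4663 -0.    ]
sugar_pot scene 0.54 [248.2 266. ] [ 0.5311 -0.0934  0.    ]
sugar_pot top 0.8 [195.7 402.2] [ 0.5994 -0.4711  0.    ]
  tri [ 0.6008 -0.4708  0.009 ] [0.0036, 0.0036]
tea_light scene 0.44 [218.5 274. ] [0.6319 0.0155 0.    ]
tea_light top 0.68 [187.2 257.4] [ 0.6241 -0.0047  0.    ]
  tri [ 0.6193 -0.0051  0.0181] [0.0013, 0.0013]
pen_1 scene 0.42 [244.6 203.6] [ 0.3859  0.0191 -0.    ]
pen_1 top 0.44 [260.9 249.7] [0.388  0.0159 0.    ]
  tri [0.3865 0.0164 0.0018] [0.0016, 0.0016]
```

View pics/scene0.png

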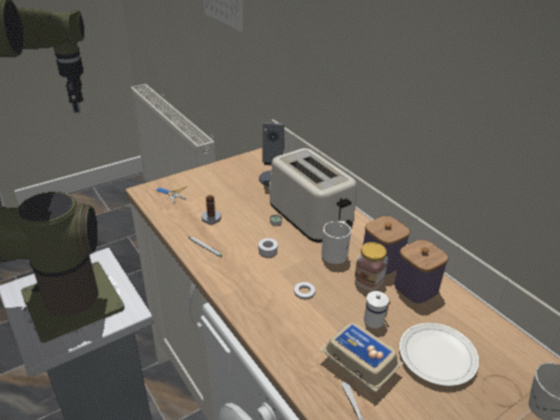

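View pics/top0.png

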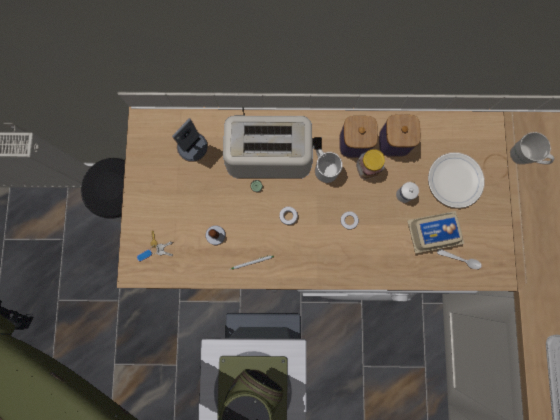

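The scene picture shows the tamper's base at (216,211), the tall ring at (246,267), the short ring at (290,304) and the phone lens at about (138,274), with a toaster to its right. In the top picture the tamper is at (236,216), the tall ring at (216,289) and the phone, yawed about 45°, at (140,190). I'll move over to the tall ring.

>>> {"fn": "servo_tool", "kwargs": {
  "steps": [
    [[0,0,0,-1,-1,0,1],[0,0,0,-1,-1,0,1],[0,0,0,-1,-1,0,1],[0,0,0,-1,-1,0,1],[0,0,0,-1,-1,0,1]]
  ],
  "force": 30
}}

```text
time_s: 1.72
eef_pos: [0.3013, 0.4699, 0.2483]
tool_rot: [0.0, 0.193, 0.981, 0.0]
contact_force: [0.9, -0.5, -0.2]
width: 0.0854
finger_force: 0.0
```

>>> {"fn": "servo_tool", "kwargs": {
  "steps": [
    [[0,0,0,-1,-1,0,1],[0,0,0,-1,-1,0,1],[0,0,0,-1,-1,0,1],[0,0,0,-1,-1,0,1],[0,0,0,-1,-1,0,1]]
  ]
}}

```text
time_s: 2.13
eef_pos: [0.356, 0.3393, 0.2485]
tool_rot: [0.0, 0.193, 0.981, 0.0]
contact_force: [1.4, -1.0, 0.0]
width: 0.0853
finger_force: 0.0
```

>>> {"fn": "servo_tool", "kwargs": {
  "steps": [
    [[0,0,0,-1,-1,0,1],[0,0,0,-1,-1,0,1],[0,0,0,-1,-1,0,1],[0,0,0,-1,-1,0,1],[0,0,0,-1,-1,0,1]]
  ]
}}

```text
time_s: 2.55
eef_pos: [0.4106, 0.2088, 0.2486]
tool_rot: [0.0, 0.193, 0.981, 0.0]
contact_force: [0.5, 1.1, -0.4]
width: 0.0851
finger_force: 0.0
```

>>> {"fn": "servo_tool", "kwargs": {
  "steps": [
    [[0,0,0,-1,-1,0,1],[0,0,0,-1,-1,0,1],[0,0,0,-1,-1,0,1],[0,0,0,-1,-1,0,1],[0,0,0,-1,-1,0,1]]
  ]
}}

```text
time_s: 2.97
eef_pos: [0.4653, 0.0783, 0.2486]
tool_rot: [0.0, 0.193, 0.981, 0.0]
contact_force: [-0.5, 0.0, -0.1]
width: 0.0852
finger_force: 0.0
```

>>> {"fn": "servo_tool", "kwargs": {
  "steps": [
    [[0,0,0,-1,-1,0,1],[0,0,0,-1,-1,0,1],[0,0,0,-1,-1,0,1],[0,0,0,-1,-1,0,1],[0,0,0,0,0,0,1]]
  ]
}}

```text
time_s: 3.38
eef_pos: [0.5099, -0.0282, 0.2485]
tool_rot: [0.001, 0.195, 0.981, -0.001]
contact_force: [-0.1, -0.4, 0.1]
width: 0.0855
finger_force: 0.0
```

```bash
cat > b.py <<'E'
from h import *
import sys
np.set_printoptions(precision=4,suppress=True)
tag=sys.argv[1]
s=env.state();print(s["time_s"],s["eef_pos"],s["tool_rot"],s["qpos"])
W=cams.read_camera("wrist");cv2.imwrite(f"pics/w{tag}.png",W["color"][:,:,::-1])
print(W["origin"],W["fx"]);print(att(W))
Rm=Rt(s).as_matrix();print("cam in tool",Rm.T@(np.array(W["origin"])-s["eef_pos"]))
for n,z in [("tall_ring",0),("tall_ring_center",.012),("tamper",0),("tamper_seat",.024)]:
    for r in finder.landmark_of(W,n)[:2]:
        print(n,round(r["p"],2),np.round(r["location"],1),onplane(W,r["location"],z))
for n in ["tall_ring","tamper"]:
    for r in finder.trace(W,n)[:2]:
        m=r["region"].astype(np.uint8);rows,cols=np.where(m)
        print(n,"trace",round(r["p"],2),m.sum(),rows.min(),rows.max(),cols.min(),cols.max())
E
python3 b.py 1
python3 - <<'E'
from h import *
T=cams.read_camera("top")
for rc in [(118,228),(118,310),(178,312),(178,225)]: print(rc,onplane(T,rc,.19).round(3))
for p in [(.65,.1,.18),(.65,.1,0)]: print(proj(T,p))
E
```

```text
3.3833 [ 0.5099 -0.0282  0.2485] [ 0.0006  0.1952  0.9808 -0.0007] [-0.1597 -0.1906  1.9563 -0.0016  1.3748 -1.3373]
[ 0.443  -0.0011  0.3738] 371.6043853532566
[[ 0.3836  0.8864  0.2591]
 [ 0.9235 -0.3678 -0.1088]
 [-0.0012  0.281  -0.9597]]
cam in tool [ 0.072  -0.0007 -0.1254]
tall_ring 0.89 [219.4 211.6] [ 0.5286 -0.1047  0.    ]
tall_ring_center 0.65 [223.7 211.6] [ 0.53   -0.1034  0.012 ]
tamper 0.86 [ 72.1 407.2] [ 0.4671  0.1279 -0.    ]
tamper_seat 0.73 [ 71.1 416. ] [0.4678 0.1271 0.024 ]
tamper_seat 0.21 [217.5 214.1] [ 0.5222 -0.095   0.024 ]
tall_ring trace 0.62 1966 195 251 183 238
tamper trace 0.89 4399 34 106 372 457
tamper trace 0.41 2698 340 402 142 202
(118, 228) [0.789 0.074 0.19 ]
(118, 310) [ 0.791 -0.163  0.19 ]
(178, 312) [ 0.613 -0.168  0.19 ]
(178, 225) [0.612 0.077 0.19 ]
[np.float64(165.6267316414902), np.float64(217.87085949346204)]
[np.float64(179.12440431560364), np.float64(225.17632050084856)]
```

>>> {"fn": "servo_tool", "kwargs": {
  "steps": [
    [[0,0,0,-0.6,-0.8,1,1],[0,0,0,-0.6,-0.8,1,1],[0,0,0,-0.6,-0.8,1,1],[0,0,0,-0.5,-0.7,1,1],[0,0,0,0,0,0,1]]
  ]
}}

```text
time_s: 4.2
eef_pos: [0.5255, -0.1003, 0.1638]
tool_rot: [-0.004, 0.194, 0.981, -0.0]
contact_force: [-1.3, 0.6, -0.1]
width: 0.0857
finger_force: 0.0
```

```bash
python3 b.py 2
python3 - <<'E'
from h import *
S=cams.read_camera("scene");T=cams.read_camera("top")
# toaster + phone detail
c=np.hstack([cv2.resize(S["color"][110:240,230:370],None,fx=2.8,fy=2.8),cv2.resize(T["color"][100:230,160:320],(448,364))])
print(c.shape)
cv2.imwrite("pics/det.png",c[:,:,::-1])
E
```

```text
4.2 [ 0.5255 -0.1003  0.1638] [-0.0036  0.1939  0.981  -0.    ] [-0.2885 -0.0576  1.9829 -0.0008  1.2235 -1.4688]
[ 0.4596 -0.0737  0.2896] 371.6043853532566
[[ 0.381   0.8896  0.2518]
 [ 0.9246 -0.3662 -0.1052]
 [-0.0014  0.2729 -0.9621]]
cam in tool [ 0.072  -0.0007 -0.1254]
tall_ring 0.76 [198.2 269.9] [ 0.5253 -0.1019  0.    ]
tall_ring_center 0.75 [206.4 269.1] [ 0.5284 -0.1038  0.012 ]
tamper 0.57 [  0.5 541.6] [0.4663 0.1274 0.    ]
tamper_seat 0.15 [275.2  51.9] [ 0.5123 -0.2809  0.024 ]
tall_ring trace 0.62 3573 170 245 232 307
tamper trace 0.88 2834 0 49 496 559
(364, 840, 3)
```

View pics/w2.png

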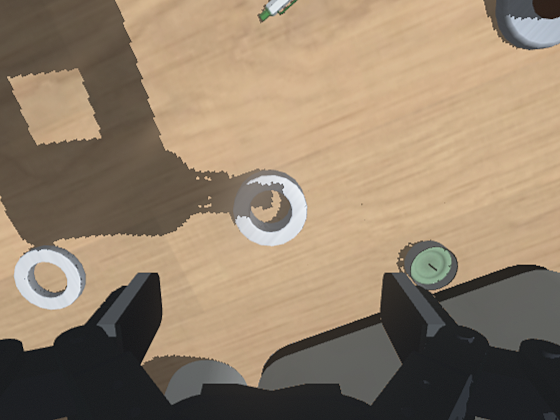

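Run:
```python
import cv2
c=cv2.imread("pics/det.png"); c=cv2.resize(c,(800,int(c.shape[0]*800/c.shape[1]))); cv2.imwrite("pics/det2.png",c); print(c.shape)
```

```text
(346, 800, 3)
```

View pics/det2.png

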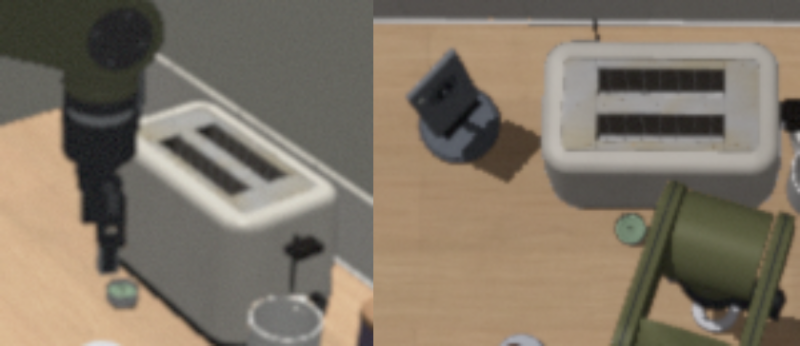

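Wrist picture: tall ring centred at (207,270), short ring at (278,50), tamper top right; the ring is under the jaws. Detail picture: the toaster's near-left top corner is close to the photo point, so I'll check that clearance later. Now I'll grasp the ring.

>>> {"fn": "servo_tool", "kwargs": {
  "steps": [
    [[0,0,0,-0.2,-0.1,1,1],[0,0,0,0,0,1,1],[0,0,0,0,0,1,1],[0,0,0,0,0,1,1],[0,0,0,0,0,1,1]]
  ]
}}

```text
time_s: 5.07
eef_pos: [0.531, -0.1026, 0.0681]
tool_rot: [0.001, 0.193, 0.981, -0.0]
contact_force: [0.2, -0.1, 0.4]
width: 0.0854
finger_force: 0.0
```

>>> {"fn": "servo_tool", "kwargs": {
  "steps": [
    [[0,0,0,0,0,0.8,1],[0,0,0,0,0,0,1],[0,0,0,0,0,0,1],[0,0,0,0,0,0,1]]
  ]
}}

```text
time_s: 5.4
eef_pos: [0.5316, -0.103, 0.0537]
tool_rot: [0.001, 0.193, 0.981, -0.0]
contact_force: [0.6, 0.7, -0.6]
width: 0.0854
finger_force: 0.0
```

>>> {"fn": "servo_tool", "kwargs": {
  "steps": [
    [[0,0,0,0.1,0,0.8,1],[0,0,0,0,0,0.7,1],[0,0,0,0,0,0.1,1],[0,0,0,0,0,0,1],[0,0,0,0,0,0,0.2]]
  ]
}}

```text
time_s: 5.82
eef_pos: [0.5298, -0.1023, 0.0218]
tool_rot: [0.001, 0.193, 0.981, -0.0]
contact_force: [-0.1, -0.3, -0.4]
width: 0.0753
finger_force: 0.0
```

>>> {"fn": "servo_tool", "kwargs": {
  "steps": [
    [[0,0,0,0,0,0,0.2],[0,0,0,0,0,0,0.2],[0,0,0,0,0,0,0.2],[0,0,0,0,0,0,0.2],[0,0,0,0,0,0,0.2]]
  ]
}}

```text
time_s: 6.23
eef_pos: [0.5301, -0.1024, 0.0221]
tool_rot: [0.001, 0.193, 0.981, -0.0]
contact_force: [-1.5, 1.9, 5.1]
width: 0.054
finger_force: 32.2
```

>>> {"fn": "servo_tool", "kwargs": {
  "steps": [
    [[0,0,0,0,0,-1,0.2],[0,0,0,0,0,-1,0.2],[0,0,0,0,0,-1,0.2],[0,0,0,0,0,-1,0.2],[0,0,0,0.5,0.6,-1,0.2]]
  ],
  "force": 40
}}

```text
time_s: 6.65
eef_pos: [0.5247, -0.0886, 0.1218]
tool_rot: [0.001, 0.194, 0.981, -0.0]
contact_force: [-0.1, -0.4, -0.9]
width: 0.054
finger_force: 43.3
```

>>> {"fn": "servo_tool", "kwargs": {
  "steps": [
    [[0,0,0,0.7,0.9,-0.8,0.2],[0,0,0,0.7,0.9,-0.7,0.2],[0,0,0,0.7,0.9,0,0.2],[0,0,0,0.7,0.9,0,0.2],[0,0,0,0.7,0.9,0,0.2]]
  ]
}}

```text
time_s: 7.07
eef_pos: [0.4932, 0.0235, 0.151]
tool_rot: [0.001, 0.193, 0.981, 0.0]
contact_force: [0.1, -0.4, -0.6]
width: 0.0539
finger_force: 43.3
```

>>> {"fn": "servo_tool", "kwargs": {
  "steps": [
    [[0,0,0,0.7,0.9,0,0.2],[0,0,0,0.7,0.9,0,0.2],[0,0,0,0,0,0,0.2],[0,0,0,0,0,0,0.2],[0,0,0,0,0,0,0.2]]
  ]
}}

```text
time_s: 7.48
eef_pos: [0.4813, 0.0663, 0.1504]
tool_rot: [0.0, 0.193, 0.981, -0.0]
contact_force: [-0.5, -0.4, -0.6]
width: 0.0539
finger_force: 43.3
```

```bash
python3 b.py 3
```

```text
7.4833 [0.4813 0.0663 0.1504] [ 0.0002  0.193   0.9812 -0.0002] [ 0.0265 -0.1638  2.1035 -0.0004  1.2016 -1.1557]
[0.4144 0.093  0.2758] 371.6043853532566
[[ 0.3795  0.8882  0.2592]
 [ 0.9252 -0.3642 -0.1065]
 [-0.0002  0.2802 -0.9599]]
cam in tool [ 0.072  -0.0007 -0.1254]
tall_ring 0.93 [271.6 268.7] [0.5356 0.0414 0.    ]
tamper 0.92 [151.5 343.1] [0.4668 0.1292 0.    ]
tamper_seat 0.94 [161.2 346.4] [0.4693 0.1259 0.024 ]
tall_ring trace 0.94 14488 214 362 199 342
tamper trace 0.71 6045 110 195 298 385
tamper trace 0.57 327 365 405 484 559
```

View pics/w3.png

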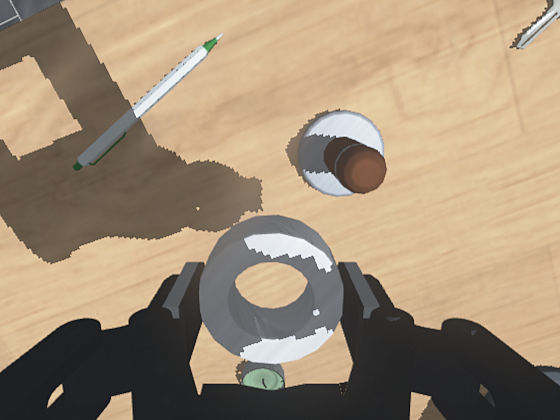

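The wrist picture shows the held ring with its bore centre at about (288,271), the tamper base disc centred near (153,342) and the handle top at (170,362). I'll fit both outlines by support functions.

```bash
cat > fit.py <<'E'
from h import *
from scipy.optimize import least_squares
np.set_printoptions(precision=4,suppress=True)
th=np.linspace(0,2*np.pi,72,endpoint=False); U=np.c_[np.cos(th),np.sin(th)]
def circ(r,z): return np.c_[r*U,np.full(len(th),z)]
RING=np.r_[circ(.028,-.012),circ(.028,.012)]
TAM=np.r_[circ(.031,0),circ(.031,.012),circ(.0135,.073),circ(.008,.082)]
def sup(p): return (p@U.T).max(0)
def projm(c,P):
    q=(P-np.array(c["origin"]))@att(c); return np.c_[c["cy"]+c["fy"]*q[:,1]/q[:,2],c["cx"]+c["fx"]*q[:,0]/q[:,2]]
def maskpts(c,n,near=None):
    rs=finder.trace(c,n); r=rs[0]
    m=cv2.morphologyEx(r["region"].astype(np.uint8),cv2.MORPH_OPEN,np.ones((3,3)))
    k,l,st,_=cv2.connectedComponentsWithStats(m); m=l==1+st[1:,4].argmax()
    return np.argwhere(m).astype(float)
def fit(c,mp,model,x0,Rm,o,pad=.5):
    sm=sup(mp)+pad*0+ .5*np.abs(U).max(1)
    f=lambda x: sup(projm(c,(model+x)@Rm.T+o))-sm
    s=least_squares(f,x0,loss="soft_l1"); return s.x,np.abs(s.fun).mean()
if __name__=="__main__":
    s=env.state();W=cams.read_camera("wrist");e=np.array(s["eef_pos"]);Rm=Rt(s).as_matrix()
    x,r=fit(W,maskpts(W,"tall_ring"),RING,[0,0,.005],Rm,e);print("ring in tool",x,r)
    mp=maskpts(W,"tamper")
    f=lambda t: fit(W,mp,TAM,t,np.eye(3),np.zeros(3))
    t3,r3=f([.467,.1275,0]);print("tamper xyz",t3,r3)
    sm=sup(mp)+.5*np.abs(U).max(1)
    q=least_squares(lambda t: sup(projm(W,TAM+np.r_[t,0]))-sm,[.467,.1275],loss="soft_l1");print("tamper xy",q.x,np.abs(q.fun).mean())
    rc=Rm@x+e;print("ring world",rc)
    d=Rm.T@(np.r_[q.x,0.024]-rc);print("move tool units",d/.02)
E
python3 fit.py
```

```text
ring in tool [-0.0009 -0.0009  0.0135] 0.3993036210576191
tamper xyz [ 0.4664  0.1259 -0.0011] 0.4506758235802039
tamper xy [0.4661 0.1258] 0.4683474078019747
ring world [0.4818 0.0649 0.1368]
move tool units [1.8805 2.5166 5.6398]
```

>>> {"fn": "servo_tool", "kwargs": {
  "steps": [
    [[0,0,0,0.7,0.9,0,0.2],[0,0,0,0.7,0.9,0,0.2],[0,0,0,0.5,0.7,0.9,0.2],[0,0,0,0,0,0.8,0.2],[0,0,0,0,0,0,0.2]]
  ]
}}

```text
time_s: 8.4
eef_pos: [0.4624, 0.1276, 0.1131]
tool_rot: [-0.003, 0.192, 0.981, -0.001]
contact_force: [-1.5, 0.2, -2.4]
width: 0.0539
finger_force: 43.2
```

>>> {"fn": "servo_tool", "kwargs": {
  "steps": [
    [[0,0,0,0,0,0,0.2],[0,0,0,0,0,0,0.2]]
  ]
}}

```text
time_s: 8.57
eef_pos: [0.4655, 0.127, 0.1171]
tool_rot: [0.0, 0.193, 0.981, 0.0]
contact_force: [0.2, -0.7, 0.0]
width: 0.0539
finger_force: 43.3
```

```bash
python3 b.py 4;python3 fit.py
```

```text
8.5667 [0.4655 0.127  0.1171] [0.0004 0.1934 0.9811 0.0001] [ 0.1551 -0.1312  2.1358 -0.0001  1.1362 -1.0264]
[0.3985 0.1537 0.2424] 371.6043853532566
[[ 0.3801  0.8878  0.2595]
 [ 0.9249 -0.365  -0.1062]
 [ 0.0004  0.2804 -0.9599]]
cam in tool [ 0.072  -0.0007 -0.1254]
tall_ring 0.8 [272.8 269.7] [0.5064 0.1087 0.    ]
tamper 0.83 [214.1 274.8] [0.4672 0.1286 0.    ]
tamper_seat 0.9 [226.5 271.1] [0.467  0.1259 0.024 ]
tall_ring trace 0.79 14522 214 362 199 342
tamper trace 0.7 4318 171 283 224 316
ring in tool [-0.0011 -0.0008  0.0139] 0.44818282596073505
tamper xyz [ 0.4708  0.1235 -0.0415] 6.376189851991011
tamper xy [0.4626 0.127 ] 9.282176085145146
ring world [0.4661 0.1259 0.103 ]
move tool units [ 0.1821 -0.015   3.9503]
```

View pics/w4.png

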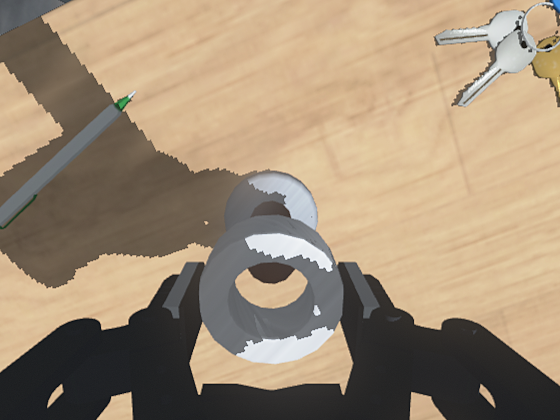

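Run:
```python
from fit import *
W=cams.read_camera("wrist")
p=projm(W,TAM+np.array([.4661,.1258,0]))
print(p.min(0),p.max(0)); p=p[144:];print(p.min(0),p.max(0))
g=W["color"].astype(int)
print(g[260:296,271].tolist())
```

```text
[170.0365 222.7346] [283.2007 318.3079]
[232.4463 242.9994] [283.2007 297.9278]
[[112, 116, 120], [114, 119, 124], [90, 89, 91], [66, 53, 48], [69, 58, 54], [69, 58, 53], [69, 57, 53], [69, 57, 53], [70, 58, 53], [70, 58, 53], [69, 58, 52], [70, 59, 53], [71, 59, 54], [69, 57, 51], [69, 57, 52], [70, 58, 53], [69, 57, 51], [68, 56, 50], [69, 57, 52], [68, 56, 51], [69, 57, 51], [68, 55, 50], [67, 55, 50], [61, 51, 46], [76, 61, 53], [195, 166, 134], [229, 200, 160], [219, 190, 153], [217, 188, 153], [217, 188, 152], [218, 190, 152], [218, 191, 153], [218, 190, 153], [217, 189, 152], [218, 189, 153], [219, 190, 154]]
```

Alignment holds to within about 1 mm: bore centred on column 271, handle edge at row 284 against 283 predicted. Lowering the ring.

>>> {"fn": "servo_tool", "kwargs": {
  "steps": [
    [[0,0,0,0,0,0.5,0.2],[0,0,0,0,0,0.5,0.2],[0,0,0,0,0,0.5,0.2],[0,0,0,0,0,0,0.2]]
  ]
}}

```text
time_s: 9.45
eef_pos: [0.4631, 0.1269, 0.0831]
tool_rot: [-0.002, 0.193, 0.981, -0.001]
contact_force: [0.6, -0.8, -1.3]
width: 0.0538
finger_force: 43.2
```

>>> {"fn": "servo_tool", "kwargs": {
  "steps": [
    [[0,0,0,0,0,0.5,0.2],[0,0,0,0,0,0.5,0.2],[0,0,0,0,0,0.5,0.2],[0,0,0,0,0,0.5,0.2],[0,0,0,0,0,0,0.2]]
  ]
}}

```text
time_s: 9.87
eef_pos: [0.4634, 0.1269, 0.0437]
tool_rot: [-0.002, 0.193, 0.981, -0.001]
contact_force: [-0.3, 0.4, -1.2]
width: 0.0539
finger_force: 43.2
```

>>> {"fn": "servo_tool", "kwargs": {
  "steps": [
    [[0,0,0,0,0,0,0.2],[0,0,0,0,0,0,0.2]]
  ]
}}

```text
time_s: 10.03
eef_pos: [0.465, 0.1273, 0.0463]
tool_rot: [-0.0, 0.193, 0.981, -0.0]
contact_force: [0.4, 0.7, -0.3]
width: 0.0539
finger_force: 43.3
```

Another 11–12 mm, then release.

>>> {"fn": "servo_tool", "kwargs": {
  "steps": [
    [[0,0,0,0,0,0.3,0.2],[0,0,0,0,0,0.25,0.2],[0,0,0,0,0,0,0.2],[0,0,0,0,0,0,0.2]]
  ]
}}

```text
time_s: 10.37
eef_pos: [0.4646, 0.1272, 0.0349]
tool_rot: [-0.0, 0.193, 0.981, -0.0]
contact_force: [0.2, -0.2, -0.4]
width: 0.0541
finger_force: 43.3
```

>>> {"fn": "servo_tool", "kwargs": {
  "steps": [
    [[0,0,0,0,0,0,0.9],[0,0,0,0,0,0,0.9],[0,0,0,0,0,0,0.9],[0,0,0,0,0,0,0.9],[0,0,0,0,0,0,0.9]]
  ]
}}

```text
time_s: 10.78
eef_pos: [0.4651, 0.1273, 0.0356]
tool_rot: [0.0, 0.193, 0.981, 0.0]
contact_force: [-0.1, -1.0, -0.8]
width: 0.0768
finger_force: 0.0
```

Run:
```python
from fit import *
W=cams.read_camera("wrist");cv2.imwrite("pics/w5.png",W["color"][:,:,::-1])
s=env.state();print(s["eef_pos"],s["width"])
```

```text
[0.4651 0.1272 0.0355] 0.07703171492427509
```

View pics/w5.png

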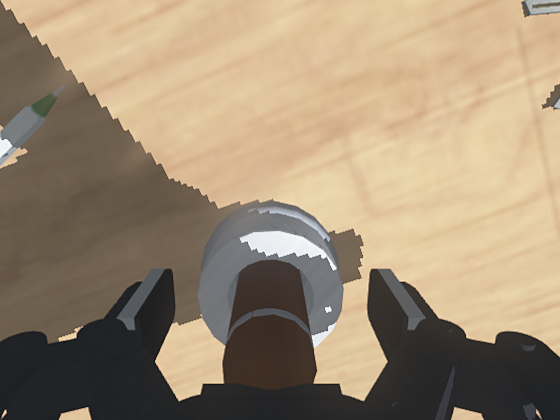

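The ring now sits on the base round the handle. I'll raise to handle height and fit the phone pose from both fixed cameras.

>>> {"fn": "servo_tool", "kwargs": {
  "steps": [
    [[0,0,0,0,0,-0.6,0.9],[0,0,0,0,0,-0.5,0.9],[0,0,0,0,0,0,0.9],[0,0,0,0,0,0,0.9],[0,0,0,0,0,0,0.9]]
  ]
}}

```text
time_s: 11.25
eef_pos: [0.4652, 0.1273, 0.0578]
tool_rot: [0.0, 0.193, 0.981, 0.0]
contact_force: [-0.5, 0.2, -0.0]
width: 0.077
finger_force: 0.0
```

```bash
cat > ph.py <<'E'
from fit import *
P={n:cams.read_camera(n) for n in ["scene","top"]}
print(env.state()["time_s"],env.state()["eef_pos"])
D=[]
for n,c in P.items():
    r=finder.trace(c,"phone_stand")[0];m=r["region"].astype(np.uint8)
    pts=np.argwhere(m);print(n,r["p"],len(pts),pts.min(0),pts.max(0))
    D.append((c,sup(pts.astype(float))+.5*np.abs(U).max(1)))
    for q in ["lens","photo_point","tamper","tall_ring"]:
        print(q,[(round(a["p"],2),np.round(a["location"],1).tolist()) for a in finder.landmark_of(c,q)[:2]])
box=np.array([[x,y,z] for x in(-.0045,.0045) for y in(-.037,.037) for z in(.075,.225)])
def f(v):
    x,y,a,d=v;Rz=R.from_euler("z",a).as_matrix()
    M=np.r_[circ(.05,0),circ(.05,.01),box+[d,0,0]]@Rz.T+[x,y,0]
    return np.concatenate([sup(projm(c,M))-s for c,s in D])
for a0 in(.5,.8,1.1):
    q=least_squares(f,[.75,.2,a0,0],loss="soft_l1",x_scale=[.01,.01,.1,.01]);print(q.x,np.abs(q.fun).mean())
x,y,a,d=q.x;u=np.array([np.cos(a),np.sin(a)])
L=np.r_[[x,y]+u*(d-.0045),.18];pp=np.r_[L[:2]-.13*u,.18];print("lens",L,"pp",pp)
for n,c in P.items(): print(n,np.round(proj(c,L),1),np.round(proj(c,pp),1))
E
python3 ph.py
```

```text
11.35 [0.4647 0.1272 0.0571]
scene 0.68 954 [122 259] [185 284]
lens [(0.56, [138.7, 275.1]), (0.51, [209.2, 205.7])]
photo_point [(0.68, [155.6, 262.3])]
tamper [(0.44, [218.1, 210.4]), (0.28, [251.7, 335.8])]
tall_ring [(0.65, [211.9, 211.3])]
top 0.84 921 [119 173] [160 206]
lens [(0.74, [134.8, 185.1])]
photo_point [(0.59, [166.4, 324.5])]
tamper [(0.43, [220.9, 348.9])]
tall_ring []
[ 0.7604  0.2155  0.8676 -0.0239] 1.3438254534045915
[ 0.7604  0.2155  0.8676 -0.0239] 1.3438238629942059
[ 0.7604  0.2155  0.8676 -0.0239] 1.3438239530428608
lens [0.7421 0.1938 0.18  ] pp [0.658  0.0946 0.18  ]
scene [136.3 272.7] [155.8 267.8]
top [134.4 186.4] [162.9 219.8]
```

>>> {"fn": "servo_tool", "kwargs": {
  "steps": [
    [[0,0,0,0,0,0,0],[0,0,0,0,0,0,0],[0,0,0,0,0,0,0],[0,0,0,0,0,0,0],[0,0,0,0,0,0,0]]
  ],
  "force": 80
}}

```text
time_s: 12.27
eef_pos: [0.465, 0.1271, 0.0576]
tool_rot: [0.0, 0.193, 0.981, -0.0]
contact_force: [-1.1, -1.5, 2.8]
width: 0.0252
finger_force: 78.7
```

>>> {"fn": "servo_tool", "kwargs": {
  "steps": [
    [[0,0,0,0,0,0,0],[0,0,0,0,0,0,0],[0,0,0,0,0,0,0],[0,0,0,0,0,0,0],[0,0,0,0,0,0,0]]
  ]
}}

```text
time_s: 12.68
eef_pos: [0.4651, 0.1271, 0.0576]
tool_rot: [0.0, 0.193, 0.981, -0.0]
contact_force: [-1.9, -3.8, 5.1]
width: 0.0249
finger_force: 79.1
```

>>> {"fn": "servo_tool", "kwargs": {
  "steps": [
    [[0,0,0,0,0,-0.5,0],[0,0,0,0,0,-1,0],[0,0,0,0,0,-1,0],[0,0,0,0,0,-1,0],[0,0,0,0,0,-1,0]]
  ]
}}

```text
time_s: 13.1
eef_pos: [0.4641, 0.1275, 0.1475]
tool_rot: [-0.001, 0.193, 0.981, 0.0]
contact_force: [0.2, -0.5, -3.1]
width: 0.0251
finger_force: 78.8
```

>>> {"fn": "servo_tool", "kwargs": {
  "steps": [
    [[0,0,0,0,0,-1,0],[0,0,0,0,0,-1,0],[0,0,0,0,0,-1,0],[0,0,0,0,0,-1,0],[0,0,0,0,0,-1,0]]
  ]
}}

```text
time_s: 13.52
eef_pos: [0.4642, 0.1276, 0.2476]
tool_rot: [-0.001, 0.193, 0.981, 0.0]
contact_force: [1.0, -0.5, -2.7]
width: 0.0249
finger_force: 78.8
```

>>> {"fn": "servo_tool", "kwargs": {
  "steps": [
    [[-0.6,-0.23,0,0,0,-1,0],[-0.6,-0.23,0,0,0,-1,0],[-0.6,-0.23,0,0,0,0,0],[-0.6,-0.23,0,0,0,0,0],[-0.6,-0.23,0,0,0,0,0]]
  ]
}}

```text
time_s: 13.93
eef_pos: [0.4636, 0.1266, 0.2874]
tool_rot: [0.09, 0.19, 0.967, 0.143]
contact_force: [0.7, -0.5, -3.7]
width: 0.0252
finger_force: 79.2
```

>>> {"fn": "servo_tool", "kwargs": {
  "steps": [
    [[-0.65,-0.24,0,0,0,0,0],[-0.65,-0.24,0,0,0,0,0],[-0.65,-0.24,0,0,0,0,0],[-0.65,-0.24,0,0,0,0,0],[-0.65,-0.24,0,0,0,0,0]]
  ]
}}

```text
time_s: 14.35
eef_pos: [0.4633, 0.1264, 0.2865]
tool_rot: [0.181, 0.181, 0.921, 0.293]
contact_force: [0.1, 0.5, -2.8]
width: 0.0249
finger_force: 79.3
```

>>> {"fn": "servo_tool", "kwargs": {
  "steps": [
    [[0,0,0,0,0,0,0],[0,0,0,0,0,0,0],[0,0,0,0,0,0,0]]
  ]
}}

```text
time_s: 14.6
eef_pos: [0.464, 0.1263, 0.2873]
tool_rot: [0.18, 0.181, 0.922, 0.291]
contact_force: [-0.4, -0.2, -3.5]
width: 0.0253
finger_force: 79.3
```

```bash
cat > c.py <<'E'
from fit import *
import sys
s=env.state();W=cams.read_camera("wrist");cv2.imwrite(f"pics/w{sys.argv[1]}.png",W["color"][:,:,::-1])
Rm=Rt(s).as_matrix();print(s["time_s"],s["eef_pos"],"q",s["qpos"]);print(Rm)
for q,z in [("lens",.18),("photo_point",.18),("phone_stand",0)]:
    for a in finder.landmark_of(W,q)[:2]: print(q,round(a["p"],2),np.round(a["location"],1),onplane(W,a["location"],z))
for p in [(.742,.193,.18),(.651,.098,.18)]: print(np.round(proj(W,p),1))
a=.82;u=np.array([np.cos(a),np.sin(a),0]);hz=-np.sin(np.radians(40))*u+[0,0,np.cos(np.radians(40))]
pp=np.array([.645,.107,.182]) if len(sys.argv)<5 else np.array(list(map(float,sys.argv[2:5])))
t=pp+.0577*hz
print("angle",np.degrees(np.arccos(-Rm[:,2]@hz)),"base at",np.array(s["eef_pos"])+Rm[:,2]*.0577)
print("tcp target",t,"tool move units",Rm.T@(t-s["eef_pos"])/.02)
E
python3 c.py 6
```

```text
14.6 [0.464  0.1263 0.2873] q [-0.1403 -0.6063  2.2874  0.6316  1.1053 -1.5112]
[[-0.8698  0.2294  0.4369]
 [ 0.4385  0.7653  0.4711]
 [-0.2263  0.6014 -0.7663]]
lens 0.49 [345.3 316.5] [0.7477 0.1926 0.18  ]
[342.7 316. ]
[365.5 222.6]
angle 0.11492103710560994 base at [0.4892 0.1535 0.2431]
tcp target [0.6197 0.0799 0.2262] tool move units [-7.1009 -1.8277  4.6477]
```

View pics/w6.png

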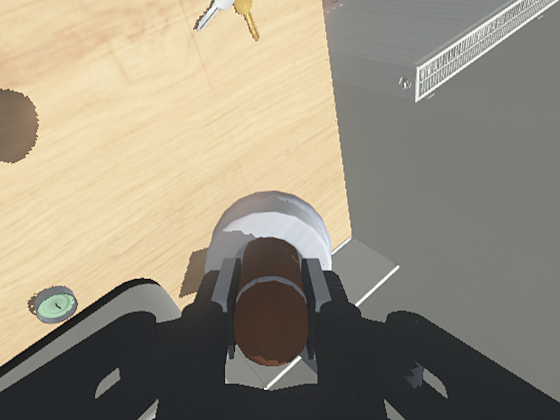

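The wrist picture shows the tamper held and tilted with the ring flat on its base (about (230,272)). The phone is mostly hidden by the gripper, so I'll take one enlarged look at it from both fixed cameras to get its yaw.

```bash
python3 ph.py
python3 - <<'E'
from fit import *
S=cams.read_camera("scene");T=cams.read_camera("top")
f=lambda c,r,k:cv2.resize(c["color"][r:r+80,k:k+57],(399,560),interpolation=cv2.INTER_CUBIC)
cv2.imwrite("pics/ph.png",np.hstack([f(S,115,245),f(T,105,165)])[:,:,::-1])
E
```

```text
14.9 [0.4642 0.1266 0.2876]
scene 0.7 968 [121 259] [185 284]
lens [(0.68, [135.6, 276.4])]
photo_point [(0.58, [153.6, 262.9])]
tamper [(0.67, [143.8, 208.4])]
tall_ring [(0.7, [140.8, 207.5]), (0.39, [253.7, 339.1])]
top 0.77 923 [119 174] [161 206]
lens [(0.85, [134.3, 186.3])]
photo_point []
tamper [(0.63, [215.9, 194.1])]
tall_ring [(0.66, [219.3, 194.5]), (0.65, [132.2, 186.2])]
[ 0.7587  0.2149  0.8961 -0.0242] 1.4679054966579723
[ 0.7587  0.2149  0.8961 -0.0242] 1.4679071741798921
[ 0.7587  0.2149  0.8961 -0.0242] 1.467905190399339
lens [0.7408 0.1925 0.18  ] pp [0.6596 0.091  0.18  ]
scene [136.6 272.6] [156.2 268.9]
top [134.8 186.8] [162.4 221.1]
```

View pics/ph.png

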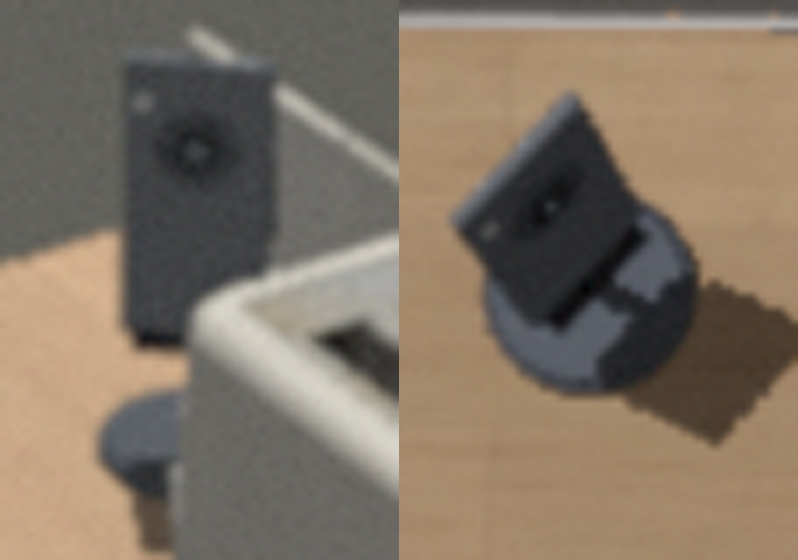

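The enlarged picture shows the lens at scene (135.9,272.7) and top (133.8,185.9), and the phone's upper front corners are clear in both views.

Run:
```python
from fit import *
S=cams.read_camera("scene");T=cams.read_camera("top")
print("lens",*tri([ray(S,(135.9,272.7)),ray(T,(133.8,185.9))]),onplane(S,(135.9,272.7),.18),onplane(T,(133.8,185.9),.18))
def yaw(a,b): d=a-b; return np.degrees(np.arctan2(d[0],-d[1])) , np.linalg.norm(d)
A=onplane(T,(136.6,173.5),.225);B=onplane(T,(119.5,190.4),.225);print("top",A,B,yaw(B,A),(A+B)/2)
A=onplane(T,(150.9,185.4),.075);B=onplane(T,(135.2,198.9),.075);print("bot",A,B,yaw(B,A),(A+B)/2)
A=onplane(S,(123.8,262.4),.225);B=onplane(S,(124.8,283.4),.225);print("scene",A,B,yaw(B,A),(A+B)/2)
```

```text
lens [0.7434 0.1952 0.1806] [0.0003, 0.0003] [0.7438 0.1963 0.18  ] [0.7439 0.1952 0.18  ]
top [0.7211 0.2198 0.225 ] [0.7712 0.1747 0.225 ] (np.float64(48.06656838285093), np.float64(0.06742253636519581)) [0.7461 0.1973 0.225 ]
bot [0.7224 0.2168 0.075 ] [0.7734 0.1768 0.075 ] (np.float64(51.86122532897382), np.float64(0.06483515814275011)) [0.7479 0.1968 0.075 ]
scene [0.7134 0.2119 0.225 ] [0.7672 0.1704 0.225 ] (np.float64(52.37947798148768), np.float64(0.06787082390849175)) [0.7403 0.1912 0.225 ]
```

```bash
sed -i 's/a=.82;/a=.855;/' c.py; python3 c.py 7 .62 .135 .236 | tail -2
```

```text
angle 1.191960273832108 base at [0.4893 0.1535 0.2431]
tcp target [0.5957 0.107  0.2802] tool move units [-6.0635  0.5594  2.6992]
```

>>> {"fn": "servo_tool", "kwargs": {
  "steps": [
    [[0,0,0,-0.6,0.05,0.25,0],[0,0,0,-0.9,0.1,0.4,0],[0,0,0,-0.9,0.1,0.4,0],[0,0,0,-0.9,0.1,0.4,0],[0,0,0,-0.9,0.1,0.4,0]]
  ]
}}

```text
time_s: 16.22
eef_pos: [0.5563, 0.1136, 0.2833]
tool_rot: [0.18, 0.181, 0.922, 0.291]
contact_force: [0.2, -0.1, -2.8]
width: 0.0247
finger_force: 79.5
```

>>> {"fn": "servo_tool", "kwargs": {
  "steps": [
    [[0,0,0,-0.8,0.1,0.35,0],[0,0,0,-0.6,0,0.3,0],[0,0,0,-0.4,0,0.2,0],[0,0,0,0,0,0,0],[0,0,0,0,0,0,0]]
  ]
}}

```text
time_s: 16.63
eef_pos: [0.5943, 0.1075, 0.2793]
tool_rot: [0.18, 0.181, 0.922, 0.291]
contact_force: [0.3, -0.2, -3.2]
width: 0.0252
finger_force: 79.4
```

```bash
python3 c.py 8 .651 .1035 .186
```

```text
16.6333 [0.5943 0.1075 0.2793] q [-0.1417 -0.2393  2.0476  0.6769  1.0056 -1.6013]
[[-0.8699  0.2296  0.4366]
 [ 0.4387  0.7646  0.4721]
 [-0.2255  0.6022 -0.7658]]
phone_stand 0.97 [192.  220.9] [0.7526 0.1977 0.    ]
[265.4 315.5]
[267.2 188.9]
angle 1.1278312755668207 base at [0.6195 0.1348 0.2351]
tcp target [0.6267 0.0755 0.2302] tool move units [-1.5556 -2.329   1.829 ]
```

>>> {"fn": "servo_tool", "kwargs": {
  "steps": [
    [[0,0,0,-0.3,-0.5,0.4,0],[0,0,0,-0.3,-0.5,0.4,0],[0,0,0,-0.3,-0.5,0.4,0],[0,0,0,0,0,0,0],[0,0,0,0,0,0,0]]
  ]
}}

```text
time_s: 17.25
eef_pos: [0.6132, 0.088, 0.2469]
tool_rot: [0.179, 0.182, 0.922, 0.291]
contact_force: [-1.2, 0.4, -3.2]
width: 0.0251
finger_force: 79.5
```

>>> {"fn": "servo_tool", "kwargs": {
  "steps": [
    [[0,0,0,-0.3,-0.4,0.3,0],[0,0,0,-0.3,-0.4,0.3,0],[0,0,0,0,0,0,0],[0,0,0,0,0,0,0],[0,0,0,0,0,0,0]]
  ]
}}

```text
time_s: 17.67
eef_pos: [0.6259, 0.0761, 0.2313]
tool_rot: [0.18, 0.181, 0.922, 0.291]
contact_force: [0.6, 0.6, -3.3]
width: 0.0252
finger_force: 79.5
```

```bash
python3 c.py 9 .651 .1035 .186
python3 - <<'E'
from fit import *
S=cams.read_camera("scene");T=cams.read_camera("top")
for n in ["tamper","tall_ring_center"]:
    a=finder.landmark_of(S,n);b=finder.landmark_of(T,n)
    if a and b: print(n,a[0]["p"],b[0]["p"],*tri([ray(S,a[0]["location"]),ray(T,b[0]["location"])]))
W=cams.read_camera("wrist")
f=lambda c,r,k:cv2.resize(c["color"][r:r+90,k:k+90],(400,400),interpolation=cv2.INTER_CUBIC)
cv2.imwrite("pics/end.png",np.hstack([f(T,105,165),cv2.resize(W["color"][80:,60:460],(400,340))[:, :] if 0 else cv2.resize(W["color"][:400,80:480],(400,400))])[:,:,::-1])
print(env.state()["contact_force"],env.state()["wrist_torque"])
E
```

```text
17.6667 [0.6259 0.0761 0.2313] q [-0.1936 -0.1158  2.0248  0.7317  0.9601 -1.7258]
[[-0.8695  0.2292  0.4376]
 [ 0.4391  0.7645  0.472 ]
 [-0.2264  0.6025 -0.7653]]
lens 0.66 [246.3 379.5] [0.7385 0.1923 0.18  ]
photo_point 0.38 [245.5 274.5] [0.6615 0.1077 0.18  ]
phone_stand 0.58 [167.4 254.5] [0.745 0.198 0.   ]
[248.7 380.2]
[243.4 256.4]
angle 1.1751840269947929 base at [0.6511 0.1033 0.1871]
tcp target [0.6267 0.0755 0.2302] tool move units [-0.0342 -0.0465  0.045 ]
tamper 0.51 0.5 [0.6579 0.0988 0.1872] [0.0002, 0.0002]
tall_ring_center 0.59 0.52 [0.6258 0.0822 0.2165] [0.0078, 0.0078]
[-0.0002  0.1759 -3.0566] [-0.5189  0.4932  0.0629]
```

View pics/end.png

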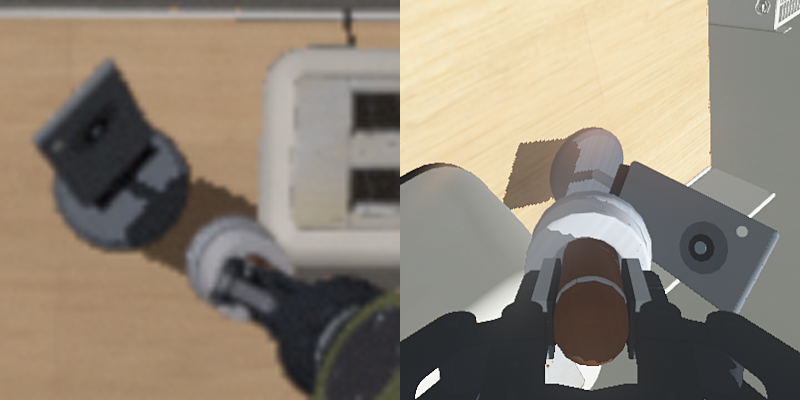

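The held tamper shows no contact beyond its own weight. The ring is flat on the base, and the underside is within about 11 mm of the photo point. Handing in.

```bash
python3 -c "
from station import job
print(job.finish_job())"
```

```text
the job is handed in; nothing more can be done
None
```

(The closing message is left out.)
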